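Fit the 14 mm spacer in the last-drilling jig

TASK

The three plywood spacer boards in the rack look alike but are 11, 14 and 17 mm thick: pinch them to find the 14 mm one. Push that board down between the drilling jig's fixed wall and its spring jaw until it stands on the slot floor, slide it along until it rests fully home against the end stop, and let go. Work gently, never shoving hard against the jig or its stop; leave the other two boards standing in the rack and do not disturb the last, the tin or the hammer.

Things in the scene. Friction and masses are not known exactly. Their poses are not given: they have to be found in the camera images.
- board_1_mid (a point): Plywood spacer board standing on its long edge, 90 mm long (its x), 85 mm high (its z), and either 11, 14 or 17 mm thick (its y): the three boards look alike, there is one of each thickness and which is which is not known. Bottom edges rounded 1.5 mm. This point is its centre, half-way up. Starts upright in one of the rack's three cradles.
- board_2_mid (a point): Plywood spacer board standing on its long edge, 90 mm long (its x), 85 mm high (its z), and either 11, 14 or 17 mm thick (its y): the three boards look alike, there is one of each thickness and which is which is not known. Bottom edges rounded 1.5 mm. This point is its centre, half-way up. Starts upright in one of the rack's three cradles.
- board_3_mid (a point): Plywood spacer board standing on its long edge, 90 mm long (its x), 85 mm high (its z), and either 11, 14 or 17 mm thick (its y): the three boards look alike, there is one of each thickness and which is which is not known. Bottom edges rounded 1.5 mm. This point is its centre, half-way up. Starts upright in one of the rack's three cradles.
- rack_mid (a point): Middle of the steel spacer rack (110 x 230 mm plate, 5 mm thick), at the top of its plate. x runs along the boards, y across them. Three cradles at y = -70, 0 and +70 mm; each is a shallow pocket 100 mm long and 22 mm wide with walls rising 14 mm above the plate, so a board stands loosely in it and can shift sideways.
- jig: Last-drilling jig, fixed to the bench on packing, its plate's underside 0 to 12 mm up: steel plate 190 x 120 x 8 mm; origin at its underside, on the rigid wall's inner face. x runs along the slot to the stop, y from wall to spring jaw, z up. Slot floor: z = 8 mm. Wall: x = -50 to +80 mm. Wall and jaw are upright to z = 22 mm, then flare outward 8 mm up to their tops at z = 36 mm.
- jaw (a joint): Spring jaw facing the fixed wall (jig x = -30 to +30 mm, flared like it). Value: travel in m away from the wall (jig +y), 0 closed to 0.014. The slot between wall and jaw is 10.5 mm wide plus this. Its spring pushes with 2 N when closed and 0.4 N more per mm.
- stop_face (a point): Steel end stop standing in the slot (34 mm high, 25 mm long, spans y = -2 to +30 mm of the jig). The point is on the slot floor, in the stop's flat face that looks along jig -x, level with the fixed wall's inner face (y = 0); axes as the jig's. The stop is set at a different place along the slot each time, 35 to 55 mm ahead of the jig's origin; it is rigid.
- last: Bystander: blue plastic shoe last, 230 mm long, 110 mm high, lying on its sole; origin under its middle.
- tin: Bystander: round steel tin, 64 mm across and 60 mm high; origin under its centre.
- hammer: Bystander: hammer lying on the bench; origin under its middle.
There are look-alikes about, which are no part of the job. What is shaped like the part that bears board_1_mid but pink, purple or turquoise is not meant.

How it is judged (in metres and radians):
At the end, for the whole second after the job is handed in: One board stands on the slot floor (within 2 mm), upright, along the slot, its end within 2 mm of the end stop's face, held between the fixed wall and the jaw, at rest; the jaw is open by 2 to 5 mm (only the 14 mm board gives 3.5 mm); the other two boards stand in the rack (value of joint jaw between 0.002 and 0.005 m and ((x of board_1_mid in the frame of stop_face between -0.047 and -0.043 m and z of board_1_mid in the frame of stop_face between 0.0395 and 0.0445 m and y of board_1_mid in the frame of stop_face between 0.004 and 0.01 m and angle between the x axis of board_1_mid and the x axis of stop_face, either way round below 0.06 rad and angle between board_1_mid's own z axis and vertical below 0.08 rad and linear speed of board_1 below 0.01 m/s and horizontal distance between each of board_2_mid, board_3_mid and rack_mid below 0.095 m and z of each of board_2_mid, board_3_mid in the frame of rack_mid below 0.0465 m and angle between each of board_2_mid, board_3_mid's own z axis and vertical below 0.2 rad) or (x of board_2_mid in the frame of stop_face between -0.047 and -0.043 m and z of board_2_mid in the frame of stop_face between 0.0395 and 0.0445 m and y of board_2_mid in the frame of stop_face between 0.004 and 0.01 m and angle between the x axis of board_2_mid and the x axis of stop_face, either way round below 0.06 rad and angle between board_2_mid's own z axis and vertical below 0.08 rad and linear speed of board_2 below 0.01 m/s and horizontal distance between each of board_1_mid, board_3_mid and rack_mid below 0.095 m and z of each of board_1_mid, board_3_mid in the frame of rack_mid below 0.0465 m and angle between each of board_1_mid, board_3_mid's own z axis and vertical below 0.2 rad) or (x of board_3_mid in the frame of stop_face between -0.047 and -0.043 m and z of board_3_mid in the frame of stop_face between 0.0395 and 0.0445 m and y of board_3_mid in the frame of stop_face between 0.004 and 0.01 m and angle between the x axis of board_3_mid and the x axis of stop_face, either way round below 0.06 rad and angle between board_3_mid's own z axis and vertical below 0.08 rad and linear speed of board_3 below 0.01 m/s and horizontal distance between each of board_1_mid, board_2_mid and rack_mid below 0.095 m and z of each of board_1_mid, board_2_mid in the frame of rack_mid below 0.0465 m and angle between each of board_1_mid, board_2_mid's own z axis and vertical below 0.2 rad))); the robot touches nothing.
It fails at once if the end stop is pushed with more than 35 N (contact force between stop and anything else above 35 N).
It fails at once if the jig (wall, jaw or floor) is loaded with more than 45 N (contact force between jig and anything else above 45 N).
It fails at once if the last is moved by more than 20 mm (distance of last from where it was at the start of the episode above 0.02 m).
It fails at once if the tin is moved by more than 20 mm (distance of tin from where it was at the start of the episode above 0.02 m).
It fails at once if the hammer is moved by more than 20 mm (distance of hammer from where it was at the start of the episode above 0.02 m).
It also fails if it takes over 72 s, if anything falls off the work surface, if the arm or the gripper's body presses on something with over 40 N, if the wrist force passes 120 N, or if a joint passes its speed limit or range.

ROBOT

A 7-joint arm with a two-finger parallel gripper is mounted at the origin on the work surface. World frame = base frame: x ahead of the robot, y to its left, z up, the work surface at z = 0. Lengths are in mm, angles in rad, forces in N, time in s.
With the tool pointing down it reaches from about 425 to 875 mm from the base axis. Payload 4.7 kg.
Tool frame: the origin (TCP) lies at the very end of the fingers, on their centre line; the grasp point (between the pads) lies 19 mm behind it; z points along the fingers, y is the direction in which the jaws open and shut (so a half turn about z gives the same grasp; the last joint's range is limited). The gripper opens to 85 mm and grips with 20 to 120 N. Pads are 22 mm wide; open, the fingers measure 114 mm over their backs; the gripper's body (76 mm by 85 mm) begins 54 mm behind the grasp point. The pads swing forward as they close: fully open they stand 13 mm farther back than shut.
Start: joints at [1.173, 0.321, -0.07, 1.45, 0.023, 1.371, -0.057], TCP at [260.152, -595.689, 231.349] pointing down, gripper open.
Joint ranges: [-2.86, 2.86], [-0.3, 2.09], [-1.38, 1.24], [0.06, 2.45], [-1.56, 4.7], [0.09, 2.05], [-2.69, 2.69]. Speed limits (rad/s): [2.57, 2.57, 3.14, 3.14, 3.14, 3.14, 3.14].

INTERFACE

Orientations are given as [roll, pitch, yaw] about the fixed x, y, z axes, in that order (R = Rz(yaw) Ry(pitch) Rx(roll)).
In Python, from rig import telemetry, grab_frame, camera_model, job_done, masks_of, place_of gives the robot as it stands. The module is installed in compiled form; this text tells all that it offers.
- The arm moves only by the tool apply_moves, never from a script. Its arguments are lists of equal length, an entry for each row: "dp": the shift along the world's x, y, z in m, a list of three; "twist": the turn, a rotation vector about the world's x, y, z in degrees, a list of three; "gripper": the opening, from 0 (shut) to 1 (fully open). A call has 1 to 8 rows; each row is the pose to reach, as a shift and turn from the pose measured when the call began; what a row does not reach only later rows make up. A row lasts 1/10 s, in which the tool goes at most 50 mm and 8.59 degrees, less where a joint would pass 70% of its speed; a pose out of reach is approached as far as the arm can. A call with a gripper value outside its range is refused whole. The fingers move at their own pace and stop on an object; "grip_force" is the grip in N (left out, the last holds). Time passes only in rows, so rows that repeat a pose let the fingers close. It gives the time, the measured TCP pose, the force and the opening at its end, in the units of the state.
- telemetry.read_state(): the state, without advancing time (a new reading comes with each control period).
- grab_frame(name): name is "scene" or "top"; returns (picture, depth): 420x560x3 uint8, blue, green, red; 420x560 float32, mm along the optical axis (not along the pixel's ray), 0 where there is no reading.
- camera_model(name): a dict with "fx", "fy", "cx", "cy" (pixels), "rvec" (rotation vector, rad) and "tvec" (3), from world to camera coordinates, as OpenCV has them. Camera axes: x right, y down, z forward; pixel columns grow to the right and rows downward; lengths in mm; the calibration is good to about 2 mm. A picture is of the moment at which its call begins. camera_model takes no time and is no camera call.
- job_done(): hands the job in, once; it reports no verdict.
Trained networks look in the newest picture that a camera, given by its name, has taken for a name from the list of things; names that differ only in an ending like _2 or _b are one class to them, and where a whole thing is asked for, a point or a joint stands for the part that bears it (a point fixed in the world has none). Each returns a list of dicts, best first, with "conf" (0 to 1); they miss things now and then, are a little off and sometimes report something else, mostly with a low value. They report only what shows in the picture. A call takes as long as a camera call. They do not tell look-alikes from the thing itself.
- masks_of(camera, query): "mask" (420x560 bool, what is visible of it).
- place_of(camera, query): "point" ([x, y, z] in mm, in the coordinates of the camera as it stood for that picture, good to about 4 mm: a listed point, or the origin of a listed thing).
The state is a dict: "t": time; "joints": joint angles; "joint_velocities": joint speeds; "effort": joint torques, N m; "position": TCP position; "orientation": TCP orientation; "contact_force": force on the tool from outside, world axes, zero at the start; "wrist_torque": the same for the moment, N m; "opening": finger opening in mm.
Only numpy, scipy, OpenCV 4.12 (cv2) and the standard library are available. Lean on these libraries where they do the work, as an engineer would, in place of code of your own. Each camera call takes 0.05 s, during which the arm holds its last target.

## Working session

There is one attempt and no reset: what is moved stays moved. The work goes in short steps, Python scripts to look and compute and a tool call to move; the robot and the scene stay as the last step left them, time stands still between calls to the robot, and variables do not carry over. Pictures are saved under pics/ and viewed, and the job is handed in when it is done.

Besides the shell and the picture viewer there is one more tool, called after "Request:" as name(argument=value, ...) on one line, values as JSON. apply_moves: Moves the arm, as the interface text tells. Its arguments: {"type":"object","properties":{"dp":{"type":"array","items":{"type":"array","items":{"type":"number"}}},"twist":{"type":"array","items":{"type":"array","items":{"type":"number"}}},"gripper":{"type":"array","items":{"type":"number"}},"grip_force":{"type":"number"}},"required":["dp","twist","gripper"]}

```bash
mkdir -p pics
cat > h.py <<'E'
import numpy as np, cv2
from rig import telemetry, grab_frame, camera_model, masks_of, place_of
def cam(n):
    m=camera_model(n); R,_=cv2.Rodrigues(np.array(m['rvec'],float)); return m,R,np.array(m['tvec'],float).ravel()
def c2w(n,p):
    m,R,t=cam(n); return R.T@(np.array(p).reshape(-1,3)-t).T
def world(n,d):
    m,R,t=cam(n); v,u=np.mgrid[:d.shape[0],:d.shape[1]]
    P=np.stack([(u-m['cx'])/m['fx']*d,(v-m['cy'])/m['fy']*d,d],-1)
    W=(P-t)@R; W[d==0]=np.nan; return W
def proj(n,p):
    m,R,t=cam(n); q=R@np.array(p,float)+t; return q[0]/q[2]*m['fx']+m['cx'],q[1]/q[2]*m['fy']+m['cy']
E
python3 - <<'E'
from h import *
for n in ('scene','top'):
    im,d=grab_frame(n); cv2.imwrite(f'pics/{n}0.png',im); np.save(f'{n}0.npy',d); 
    m,R,t=cam(n); print(n,(-R.T@t).round(), R[2].round(2), m['fx'])
for n in ('scene','top'):
  for q in ('board_1_mid','rack_mid','jig','stop_face','last','tin','hammer'):
    for r in place_of(n,q): print(n,q,round(r['conf'],2),c2w(n,r['point']).ravel().round(1))
print(telemetry.read_state())
E
```

```text
scene [1191.  424.  753.] [-0.59 -0.46 -0.66] 444.2477460580553
top [398. -69. 882.] [ 0.19  0.01 -0.98] 397.4821861129036
scene board_1_mid 0.92 [ 509.1 -218.9   51.1]
scene board_1_mid 0.9 [ 311.8 -291.2   48.5]
scene board_1_mid 0.62 [ 357.8 -172.7   41.9]
scene rack_mid 0.76 [ 508.9 -217.3    7.7]
scene jig 0.56 [495.5 213.6   9.7]
scene stop_face 0.54 [538.7 227.5  17.6]
scene stop_face 0.45 [ 7.271e+02 -1.520e+01  3.000e-01]
scene last 0.58 [752.9 180.3  -1.5]
scene tin 0.6 [723.3 -15.    1. ]
scene hammer 0.61 [ 731.1 -235.9    1.2]
top board_1_mid 0.84 [ 617.  -411.4   46.1]
top board_1_mid 0.64 [ 358.8 -173.1   43.8]
top board_1_mid 0.63 [ 317.5 -290.1   39.9]
top board_1_mid 0.61 [ 507.8 -218.2   49.2]
top rack_mid 0.85 [ 507.4 -218.     2.5]
top rack_mid 0.55 [726.8  -8.4   0. ]
top jig 0.73 [498.8 215.5   6.9]
top stop_face 0.51 [539.  232.   15.4]
top last 0.89 [752.9 185.3   1.9]
top tin 0.66 [ 7.262e+02 -1.010e+01  1.000e-01]
top hammer 0.97 [ 736.6 -236.3    4.2]
{'t': 0.8, 'joints': array([ 1.17311578,  0.32093707, -0.07007567,  1.45048454,  0.02256887,
        1.37079067, -0.0569078 ]), 'joint_velocities': array([ 0.00129388,  0.00037147,  0.00067215,  0.00024458,  0.00048359,
        0.00059546, -0.00055283]), 'effort': array([-2.13651056e-04, -4.93318462e+01, -3.81294899e-01, -3.14552665e+01,
        1.33798600e-02,  1.39362433e-03,  4.48564151e-05]), 'position': array([ 260.1431701 , -595.70551044,  231.39700481]), 'orientation': array([3.14142653e+00, 2.07238888e-05, 4.11762142e-01]), 'contact_force': array([ 0.05414735, -0.61641177, -0.72327858]), 'wrist_torque': array([-0.01704806,  0.00107347,  0.01022666]), 'opening': 85.38944781096235}
```

View pics/scene0.png

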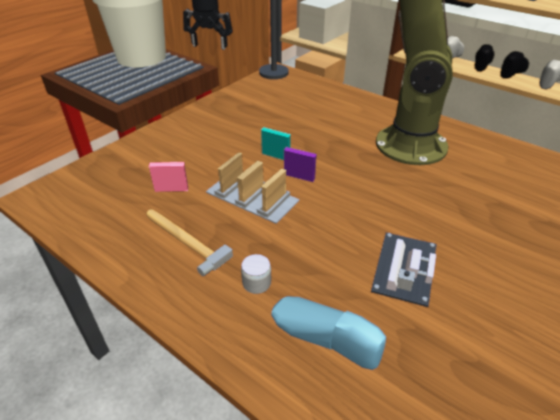

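View pics/top0.png

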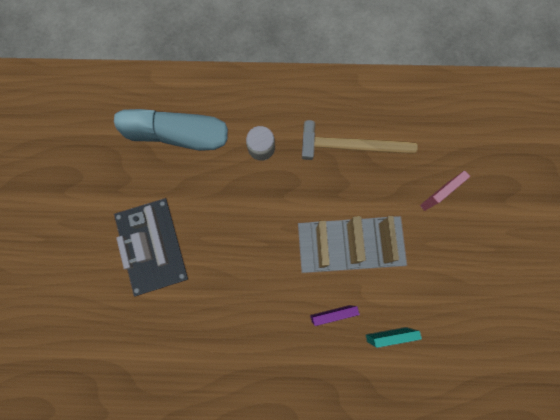

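Run:
```python
from h import *
im=cv2.imread('pics/top0.png')
a=cv2.resize(im[190:310,100:200],None,fx=5,fy=5,interpolation=cv2.INTER_CUBIC)
cv2.imwrite('pics/jigtop.png',a)
im2=cv2.imread('pics/scene0.png')
b=cv2.resize(im2[225:310,360:450],None,fx=6,fy=6,interpolation=cv2.INTER_CUBIC)
c=cv2.resize(im[205:285,290:415],None,fx=6,fy=6,interpolation=cv2.INTER_CUBIC)
cv2.imwrite('pics/jigsc.png',b);cv2.imwrite('pics/racktop.png',c)
W=world('top',np.load('top0.npy'))
print(W[200:300:3,110:195:4,2].round(0).astype(int).tolist().__str__().replace('],','],\n'))
```

```text
[[1, 1, 3, 4, 2, 3, 1, 0, 3, 2, 3, 1, 13, 15, 15, 3, -1, 1, 3, -1, 3, -1],
 [1, 0, 3, -1, 3, 2, -1, -2, 0, 1, 17, 17, 17, 18, 16, 1, 0, 2, -2, 2, 2, 1],
 [1, 1, 2, 2, 1, 0, 2, 17, 15, 42, 43, 14, 15, 17, 14, 3, -2, -1, 4, 0, 2, 1],
 [-3, 1, 1, 2, -2, 17, 16, 19, 16, 44, 45, 17, 16, 18, 15, 2, 2, 2, 2, 4, 1, 0],
 [2, 2, 15, 14, 15, 16, 15, 51, 51, 42, 44, 21, 16, 13, 15, -1, -1, 1, 3, 1, 4, -2],
 [0, 17, 20, 16, 16, 47, 49, 49, 50, 40, 42, 29, 17, 15, 16, 13, 3, 0, 4, 2, 0, 2],
 [1, -1, 20, 16, 15, 50, 58, 53, 50, 36, 44, 37, 16, 12, 17, 14, 2, 2, 1, 1, 3, -1],
 [1, 0, 17, 16, 15, 52, 49, 49, 51, 38, 42, 41, 17, 18, 16, 12, 2, 4, 1, 2, 1, 2],
 [-2, 0, 16, 19, 15, 50, 51, 44, 37, 28, 45, 43, 17, 15, 17, 17, 2, 0, 1, 2, 2, 1],
 [-1, 3, 17, 17, 17, 19, 33, 24, 16, 17, 43, 42, 22, 17, 15, 17, 2, 0, -1, -1, 0, 0],
 [2, 3, 17, 17, 16, 18, 16, 16, 16, 14, 42, 45, 28, 15, 17, 16, 12, 0, 1, -1, 2, -1],
 [3, 1, 15, 16, 16, 16, 43, 46, 36, 18, 39, 44, 34, 12, 15, 18, 15, -1, 0, 0, 1, 3],
 [0, 2, 2, 36, 15, 45, 43, 45, 36, 22, 29, 43, 42, 18, 16, 13, 15, 0, 4, 1, -1, 0],
 [-2, 0, 36, 40, 16, 31, 
[... 1138 characters left out ...]
7, 15, 16, 13, 0, 1],
 [-1, 1, 1, 2, 1, 16, 16, 15, 15, 18, 19, -9223372036854775808, 15, 17, -9223372036854775808, 14, 15, 13, 0, 0, -2, 3],
 [-1, 1, 0, 0, -1, 0, 13, 16, 18, 14, 14, 14, 15, 17, 15, 15, -1, 0, 0, 1, 2, 2],
 [0, 2, 3, 0, 1, 0, 15, 16, 16, 18, 16, 16, 19, 12, 4, 2, -1, 2, 3, 0, 2, 4],
 [-1, 1, 1, 3, 0, 1, 20, 15, 16, 14, 17, 3, 1, 3, 1, 1, 3, -1, -1, 1, 1, -1],
 [-1, -1, 3, 2, 2, 0, 16, 15, 14, 2, -2, 0, 1, 1, 4, 2, 3, 2, -1, 2, -1, 2],
 [2, 1, 2, -9223372036854775808, -9223372036854775808, 0, -1, 2, 2, 0, 0, 0, 3, 0, 0, 2, 1, 1, 0, 2, 0, 4],
 [1, 1, -2, 2, 1, 2, -2, 3, -2, -1, 4, 2, 1, -1, 1, 1, 0, 1, 5, 1, -1, 0]]<stdin>:10: RuntimeWarning: invalid value encountered in cast
```

Run:
```python
from h import *
W=world('top',np.load('top0.npy'))
# boards top points z>70 near rack
x,y,z=W[...,0],W[...,1],W[...,2]
for n in ('top','scene'):
  W=world(n,np.load(n+'0.npy')); x,y,z=W[...,0],W[...,1],W[...,2]
  m=(np.abs(x-508)<75)&(np.abs(y+218)<130)&(z>60)
  k,l=cv2.connectedComponents(m.astype(np.uint8))
  for i in range(1,k):
    P=W[l==i]; 
    if len(P)<15: continue
    T=P[P[:,2]>P[:,2].max()-8]
    (c,s,a)=cv2.minAreaRect(T[:,:2].astype(np.float32)); print(n,'board',len(T),np.round(c,1),np.round(s,1),round(a,1),'zmax',P[:,2].max().round(1), np.median(T[:,2]).round(1))
  # rack plate
  m=(np.abs(x-508)<85)&(np.abs(y+218)<140)&(z>2.5)&(z<30)
  (c,s,a)=cv2.minAreaRect(W[m][:,:2].astype(np.float32)); print(n,'rack',np.round(c,1),np.round(s,1),round(a,1))
  m=(np.abs(x-495)<130)&(np.abs(y-214)<110)&(z>3)&(x<640)
  (c,s,a)=cv2.minAreaRect(W[m][:,:2].astype(np.float32)); print(n,'jig',np.round(c,1),np.round(s,1),round(a,1))
```

```text
top board 385 [ 508.9 -219. ] [89.7 17.4] 5.2 zmax 95.2 91.0
top board 258 [ 510.9 -287.4] [89.5 11.6] 5.3 zmax 94.9 90.8
top board 304 [ 497.7 -149.1] [88.6 14.2] 4.5 zmax 95.8 90.9
top rack [ 508.1 -218. ] [279.8 169.7] 90.0
top jig [495.  214.2] [219.5 259.7] 90.0
scene board 107 [ 509.8 -287.7] [89.9 13.2] 6.4 zmax 95.0 90.7
scene board 170 [ 507.7 -218.1] [91.2 20. ] 4.6 zmax 94.5 91.1
scene board 146 [ 498.5 -148.4] [91.1 16.2] 5.2 zmax 94.9 91.2
scene rack [ 507.9 -217.8] [279.  169.7] 89.9
scene jig [495.  213.9] [259.9 219.7] 0.0
```

Run:
```python
import cv2,numpy as np
a=cv2.imread('pics/jigtop.png');b=cv2.imread('pics/jigsc.png');c=cv2.imread('pics/racktop.png')
def fit(i,w,h): 
    s=min(w/i.shape[1],h/i.shape[0]); i=cv2.resize(i,None,fx=s,fy=s); o=np.zeros((h,w,3),np.uint8); o[:i.shape[0],:i.shape[1]]=i; return o
cv2.imwrite('pics/z0.png',np.hstack([fit(a,400,500),fit(b,400,500)]))
```

```text
(no output)
```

View pics/z0.png

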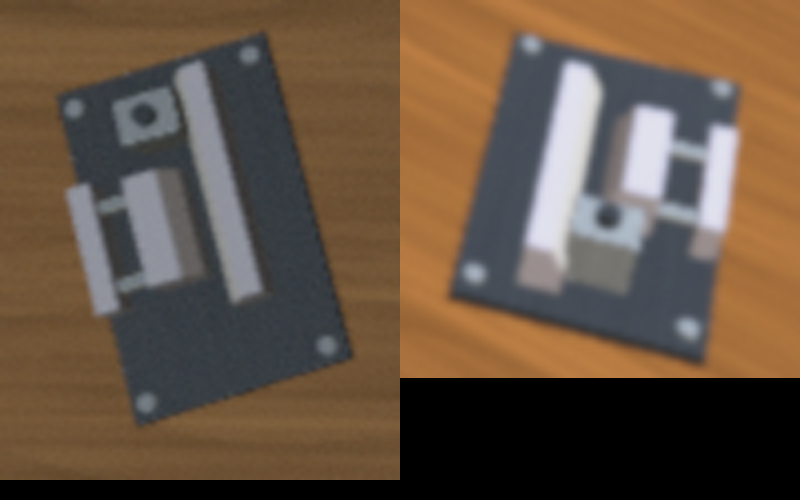

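View pics/racktop.png

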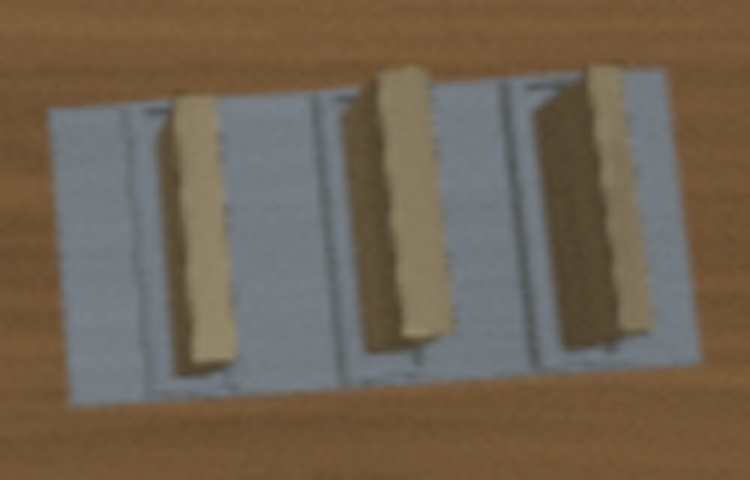

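```bash
cat > geo.py <<'E'
from h import *
from scipy.optimize import least_squares
def pca(P):
    c=P.mean(0); _,_,v=np.linalg.svd(P-c); a=v[0]; return np.degrees(np.arctan2(a[1],a[0]))%180
if __name__=='__main__':
  for n in ('top','scene'):
    W=world(n,np.load(n+'0.npy')); x,y,z=W[...,0],W[...,1],W[...,2]
    for cx,cy in ((497.7,-149),(508.5,-219),(510.5,-287.5)):
        m=(abs(x-cx)<60)&(abs(y-cy)<25)&(z>86)
        print(n,cy,'yaw',pca(W[m][:,:2]).round(1),np.median(W[m],0).round(1))
    m=(abs(x-508)<85)&(abs(y+218)<140)&(z>3)&(z<30)
    k,l,st,_=cv2.connectedComponentsWithStats(m.astype(np.uint8)); i=1+st[1:,4].argmax()
    q=W[l==i]; r=cv2.minAreaRect(q[:,:2].astype(np.float32)); print(n,'rack',np.round(r[0],1),np.round(r[1],1),r[2])
    near=(abs(x-495)<130)&(abs(y-214)<110)&(x<620)
    m=near&(z>8)
    k,l,st,_=cv2.connectedComponentsWithStats(m.astype(np.uint8)); i=1+st[1:,4].argmax()
    q=W[l==i]; pl=q[(q[:,2]<22)]; print(n,'plate z',np.median(pl[:,2]))
    r=cv2.minAreaRect(pl[:,:2].astype(np.float32)); print(n,'plate',np.round(r[0],1),np.round(r[1],1),r[2])
    th=np.radians(15)
    up=q[q[:,2]>38]
    R=np.array([[np.cos(th),np.sin(th)],[-np.sin(th),np.cos(th)]])
    L=(up[:,:2]-[498,215])@R.T
    wm=up[(L[:,1]<2)]; print('wall yaw',pca(wm[:,:2]),'ycent',np.median(L[L[:,1]<2,1]), np.percentile(L[L[:,1]<2],[1,99],axis=0).round(1))
    st=up[up[:,2]>47.5]; Ls=L[up[:,2]>47.5]; print('stop',len(st),np.percentile(Ls,[2,50,98],axis=0).round(1))
E
python3 geo.py
python3 - <<'E'
from h import *
import cv2
# top view ortho map at z-colored in approx jig frame
n='scene'
for n in ('top','scene'):
  W=world(n,np.load(n+'0.npy')); th=np.radians(15)
  R=np.array([[np.cos(th),np.sin(th)],[-np.sin(th),np.cos(th)]])
  L=(W[...,:2]-[498,215])@R.T; z=W[...,2]
  for lo in range(-60,90,10):
    m=(L[...,0]>=lo)&(L[...,0]<lo+10)&(abs(L[...,1]-5)<40)&(z>5)
    s=sorted(zip(L[m][:,1],z[m]))
    # mean z per 3mm bin
    a=np.array(s); b=((a[:,0]+35)//3).astype(int)
    print(n,lo,' '.join(f'{int(np.median(a[b==i,1])) if (b==i).any() else -1:3d}' for i in range(0,26)))
E
```

```text
top -149 yaw 4.6 [ 496.8 -148.3   90.9]
top -219 yaw 5.0 [ 508.4 -218.5   91. ]
top -287.5 yaw 5.6 [ 509.9 -287.    90.8]
top rack [ 507.9 -219.4] [120.6 237.6] 3.562997341156006
top plate z 16.063980671905583
top plate [492.6 224.3] [190.5 120.9] 19.032155990600586
wall yaw 19.00436814303393 ycent -11.993625796051617 [[-50.5 -21.9]
 [ 77.2   0.6]]
stop 175 [[42.1  2.8]
 [53.6 17.3]
 [66.5 33.4]]
scene -149 yaw 4.2 [ 501.6 -147.6   91.1]
scene -219 yaw 4.6 [ 512.2 -217.2   91.1]
scene -287.5 yaw 5.2 [ 512.2 -286.2   90.6]
scene rack [ 500.8 -223.3] [138.2 249.8] 7.4015116691589355
scene plate z 16.557418249144842
scene plate [489.6 223.5] [196.1 120. ] 18.907190322875977
wall yaw 18.78625400936562 ycent -10.437250357087482 [[-53.4 -20.8]
 [ 76.8  -0.2]]
stop 154 [[33.9  3. ]
 [55.2 18.4]
 [65.5 33.7]]
top -60  15  15  16  16  15  17  16  23  16  17  15  15  16  16  16  15  16  15  15  15  16  16  16  16  16  16
top -50  15  16  16  15  34  43  44  43  42  37  32  -1  16  16  16  14  16  16  17  15  16  16  14  15  15  16
top -40  15  16  15  15  28  43  44  43  42  37  33  29  16  17
[... 2382 characters left out ...]
40  42  38  32  23  15
scene 30  16  16  15  15  16  16  43  44  43  45  41  36  34  -1  -1  -1  -1  -1  -1  48  50  -1  -1  16  15  16
scene 40  17  15  16  15  17  17  42  43  44  43  45  36  48  48  50  50  55  55  55  50  48  50  50  17  17  16
scene 50  16  15  16  16  16  16  30  44  44  43  43  38  38  49  50  50  55  53  55  53  50  49  51  16  16  17
scene 60  16  17  16  15  16  15  19  44  44  44  44  40  37  40  32  33  34  34  34  33  32  33  31  28  16  16
scene 70  16  16  16  17  16  18  16  32  31  30  32  32  27  23  16  17  16  17  16  16  15  15  15  17  16  16
scene 80  18  17  15  16  17  16  16  16  16  16  15  15  16  16  15  16  15  15  15  16  16  16  13  15  15  16
```

Run:
```python
from h import *
th=np.radians(18.95)
R=np.array([[np.cos(th),np.sin(th)],[-np.sin(th),np.cos(th)]])
for n in ('top','scene'):
  W=world(n,np.load(n+'0.npy'))
  L=(W[...,:2]-[498,215])@R.T; z=W[...,2]; X,Y=L[...,0],L[...,1]
  # flare pts, wall: y = y0 - 8*(z-30)/14
  m=(abs(X)<30)&(z>32.5)&(z<41)&(Y>-12)&(Y<5); print(n,'wall y0',np.median(Y[m]+8*(z[m]-30)/14).round(2),m.sum())
  m=(abs(X)<25)&(z>32.5)&(z<41)&(Y>5)&(Y<22); print(n,'jaw y0',(np.median(Y[m]-8*(z[m]-30)/14)-10.5).round(2),m.sum())
  m=(z>30)&(Y<-9)&(Y>-15); 
  for nm,mm in (('wall',(z>36)&(Y<-8)&(Y>-16)&(abs(X)<100)),('jaw',(z>36)&(z<47)&(Y>21)&(Y<33)&(X<32)&(X>-60)),('stop',(z>46)&(z<60)&(Y>5)&(Y<30)&(X>25)&(X<90)),('stopup',(z>25)&(z<42)&(Y>5)&(Y<30)&(X>33)&(X<90))):
    xs=np.sort(X[mm]); print(n,nm,len(xs),np.percentile(xs,[0,1,3,97,99,100]).round(1))
  # histogram-based edge: area/width
```

```text
top wall y0 0.92 38
top jaw y0 0.89 89
top wall 224 [-52.1 -51.2 -49.   73.3  76.6  78. ]
top jaw 159 [-32.1 -32.  -31.4  25.9  27.1  28. ]
top stop 138 [42.5 43.1 43.6 67.5 67.8 68.9]
top stopup 24 [43.  43.  43.1 44.2 44.2 44.3]
scene wall y0 1.25 42
scene jaw y0 0.5 42
scene wall 169 [-55.  -53.7 -47.7  75.   76.3  77.2]
scene jaw 124 [-34.3 -33.7 -33.2  26.4  26.4  26.8]
scene stop 123 [40.5 41.3 41.9 67.  67.2 67.9]
scene stopup 70 [63.3 63.5 63.9 67.4 68.  68.1]
```

Request:
apply_moves(dp=[[0.238,0.447,-0.08],[0.238,0.447,-0.08],[0.238,0.447,-0.08],[0.238,0.447,-0.08],[0.238,0.447,-0.08],[0.238,0.447,-0.08],[0.238,0.447,-0.08],[0.238,0.447,-0.08]], twist=[[0,0,-19],[0,0,-19],[0,0,-19],[0,0,-19],[0,0,-19],[0,0,-19],[0,0,-19],[0,0,-19]], gripper=[0.5,0.5,0.5,0.5,0.5,0.5,0.5,0.5], grip_force=20)

```text
t: 1.6
position: [446.6, -245.2, 169.1]
orientation: [3.141, -0.001, 0.08]
contact_force: [1.0, -0.7, 1.1]
opening: 42.5
```

Request:
apply_moves(dp=[[0.0514,0.0962,-0.025],[0.0514,0.0962,-0.06],[0.0514,0.0962,-0.085],[0.0514,0.0962,-0.105],[0.0514,0.0962,-0.115],[0.0514,0.0962,-0.115],[0.0514,0.0962,-0.115]], twist=[[0,0,0],[0,0,0],[0,0,0],[0,0,0],[0,0,0],[0,0,0],[0,0,0]], gripper=[0.5,0.5,0.5,0.5,0.5,0.5,0.5])

```text
t: 2.3
position: [498.6, -150.1, 55.2]
orientation: [3.14, -0.002, 0.078]
contact_force: [-0.2, -1.0, -0.5]
opening: 42.9
```

Run:
```python
from h import *
im,d=grab_frame('scene'); cv2.imwrite('pics/s1.png',cv2.resize(im[120:240,190:330],None,fx=5,fy=5,interpolation=cv2.INTER_CUBIC))
im,d=grab_frame('top'); cv2.imwrite('pics/t1.png',cv2.resize(im[190:310,260:420],None,fx=5,fy=5,interpolation=cv2.INTER_CUBIC))
print(telemetry.read_state()['position'],telemetry.read_state()['contact_force'])
```

```text
[ 499.01138827 -150.15655142   55.71940986] [-0.30272955 -0.09469439  0.65642351]
```

View pics/s1.png

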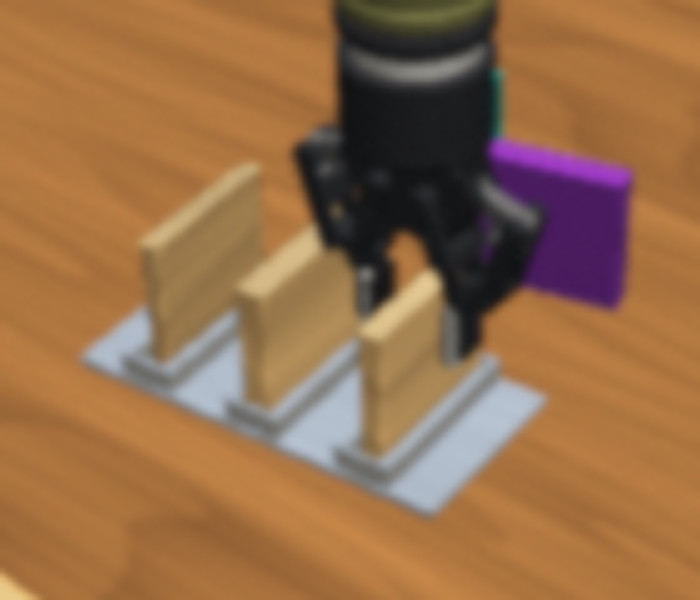

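The picture shows the fingers straddling the nearest board (its top runs from about (370,330) to (430,280)), clear of the middle one. I'll pinch gently now.

Request:
apply_moves(dp=[[0,0,0],[0,0,0],[0,0,0],[0,0,0],[0,0,0],[0,0,0],[0,0,0],[0,0,0]], twist=[[0,0,0],[0,0,0],[0,0,0],[0,0,0],[0,0,0],[0,0,0],[0,0,0],[0,0,0]], gripper=[0,0,0,0,0,0,0,0], grip_force=20)

```text
t: 3.2
position: [499.7, -150.9, 56.8]
orientation: [3.138, -0.005, 0.078]
contact_force: [-2.0, -1.5, 6.0]
opening: 14.0
```

Run:
```python
from h import *
for i in range(3):
  im,d=grab_frame('top')
  s=telemetry.read_state(); print(s['opening'],s['contact_force'].round(1),s['position'].round(1),s['orientation'].round(3))
```

```text
13.4872482891754 [-1.6 -1.   6.3] [ 499.7 -150.9   56.8] [ 3.138 -0.005  0.078]
13.592323408307795 [-1.8 -1.4  6.1] [ 499.7 -150.8   56.8] [ 3.138 -0.005  0.078]
13.222885752305091 [-1.6 -1.   5.6] [ 499.7 -150.9   56.8] [ 3.138 -0.005  0.078]
```

Request:
apply_moves(dp=[[0,0,0],[0,0,0.02],[0,0,0.05],[0,0,0.08],[0,0.04,0.1],[-0.005,0.09,0.1],[-0.01,0.14,0.1],[-0.015,0.19,0.1]], twist=[[0,0,0],[0,0,0],[0,0,0],[0,0,0],[0,0,0],[0,0,5],[0,0,10],[0,0,14.5]], gripper=[0,0,0,0,0,0,0,0], grip_force=45)

```text
t: 4.15
position: [484.0, 40.2, 156.6]
orientation: [3.138, -0.005, 0.334]
contact_force: [1.5, -0.0, -1.0]
opening: 13.5
```

Request:
apply_moves(dp=[[-0.002,0.05,0],[-0.004,0.1,0],[-0.006,0.14,0],[-0.007,0.165,0],[-0.007,0.176,0],[-0.007,0.176,0],[-0.007,0.176,0]], twist=[[0,0,0],[0,0,0],[0,0,0],[0,0,0],[0,0,0],[0,0,0],[0,0,0]], gripper=[0,0,0,0,0,0,0])

```text
t: 4.85
position: [477.2, 214.3, 156.1]
orientation: [3.137, -0.003, 0.332]
contact_force: [0.3, -0.9, -1.0]
opening: 13.4
```

```bash
cat > bd.py <<'E'
from h import *
import sys
th=np.radians(18.95); R=np.array([[np.cos(th),np.sin(th)],[-np.sin(th),np.cos(th)]])
s=telemetry.read_state(); p=s['position']; print(p.round(1),s['orientation'].round(3),s['contact_force'].round(1),s['wrist_torque'].round(2),round(s['opening'],1))
print('tcp jig',(R@(p[:2]-[498,215])).round(1))
tag=sys.argv[1]
for n in ('scene','top'):
  im,d=grab_frame(n); W=world(n,d); hsv=cv2.cvtColor(im,cv2.COLOR_BGR2HSV)
  u,v=[int(a) for a in proj(n,[p[0],p[1],p[2]])]
  cv2.imwrite(f'pics/{n}_{tag}.png',cv2.resize(im[max(0,v-60):v+60,max(0,u-60):u+60],None,fx=5,fy=5,interpolation=cv2.INTER_CUBIC))
  L=(W[...,:2]-[498,215])@R.T; z=W[...,2]
  zl=max(47,p[2]-60)
  wood=(hsv[...,0]>8)&(hsv[...,0]<28)&(hsv[...,1]>60)&(hsv[...,2]>70)&(np.abs(L[...,1]-(R@(p[:2]-[498,215]))[1])<25)&(np.abs(L[...,0]-(R@(p[:2]-[498,215]))[0])<65)&(z>zl)&(z<p[2]+50)
  Q=np.c_[L[wood],z[wood]]
  if len(Q)>10: print(n,len(Q),'pct X,Y,Z',np.percentile(Q,[1,5,50,95,99],axis=0).round(1).tolist())
a=cv2.imread(f'pics/scene_{tag}.png');b=cv2.imread(f'pics/top_{tag}.png')
f=lambda i:cv2.resize(i,(400,400)); cv2.imwrite(f'pics/c_{tag}.png',np.hstack([f(a),f(b)]))
E
python3 bd.py a
```

```text
[477.2 214.3 156.1] [ 3.137e+00 -3.000e-03  3.320e-01] [ 0.3 -0.9 -1. ] [ 0.07  0.01 -0.03] 13.4
tcp jig [-19.9   6.1]
scene 508 pct X,Y,Z [[-62.6, -13.4, 108.9], [-53.4, -0.7, 114.6], [13.3, 6.1, 180.5], [23.1, 14.7, 192.4], [24.2, 26.1, 196.9]]
top 213 pct X,Y,Z [[-65.9, -1.5, 115.8], [-65.7, -1.1, 138.1], [-48.0, 4.0, 190.0], [17.9, 10.5, 192.0], [21.5, 12.5, 192.7]]
```

View pics/c_a.png

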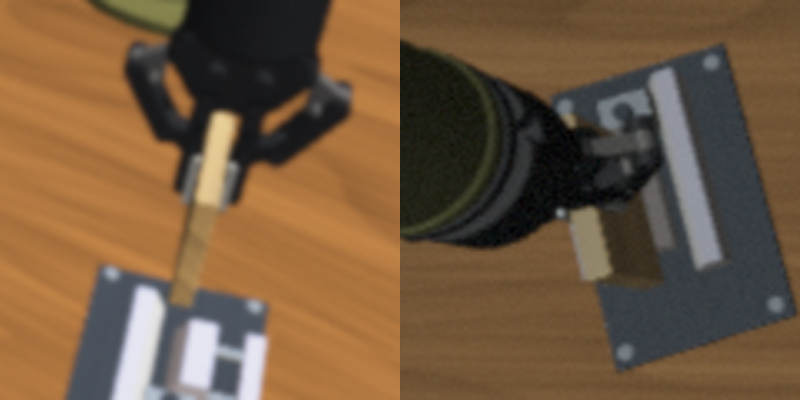

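Request:
apply_moves(dp=[[-0.001,0.002,-0.02],[-0.001,0.002,-0.04],[-0.001,0.002,-0.055],[-0.001,0.002,-0.057],[-0.001,0.002,-0.057]], twist=[[0,0,0],[0,0,0],[0,0,0],[0,0,0],[0,0,0]], gripper=[0,0,0,0,0])

```text
t: 5.45
position: [476.5, 215.3, 99.2]
orientation: [3.137, -0.003, 0.33]
contact_force: [0.3, 0.4, -1.1]
opening: 13.3
```

```bash
python3 bd.py b
```

```text
[476.5 215.3  99.2] [ 3.137e+00 -3.000e-03  3.300e-01] [ 0.3  0.4 -1.1] [ 0.05 -0.02 -0.05] 13.3
tcp jig [-20.2   7.2]
scene 452 pct X,Y,Z [[-60.9, -11.7, 52.7], [-51.6, 0.3, 60.2], [12.3, 7.4, 126.8], [23.0, 15.9, 135.9], [24.0, 27.2, 140.3]]
top 184 pct X,Y,Z [[-65.7, 0.6, 63.5], [-65.5, 1.2, 84.0], [-49.0, 6.4, 133.4], [-28.4, 13.1, 135.6], [21.5, 13.8, 136.0]]
```

View pics/c_b.png

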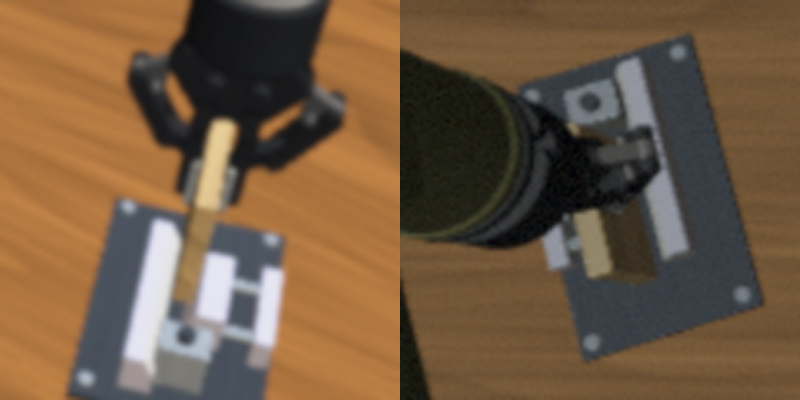

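Request:
apply_moves(dp=[[0,0.0005,-0.003],[0,0.0005,-0.006],[0,0.0005,-0.009],[0,0.0005,-0.011],[0,0.0005,-0.013],[0,0.0005,-0.015],[0,0.0005,-0.015]], twist=[[0,0,0],[0,0,0],[0,0,0],[0,0,0],[0,0,0],[0,0,0],[0,0,0]], gripper=[0,0,0,0,0,0,0])

```text
t: 6.25
position: [477.8, 215.9, 85.2]
orientation: [3.136, -0.006, 0.33]
contact_force: [1.6, -1.2, 0.6]
opening: 13.2
```

Request:
apply_moves(dp=[[0,0,-0.002],[0,0,-0.004],[0,0,-0.006],[0,0,-0.008],[0,0,-0.01],[0,0,-0.01]], twist=[[0,0,0],[0,0,0],[0,0,0],[0,0,0],[0,0,0],[0,0,0]], gripper=[0,0,0,0,0,0])

```text
t: 6.85
position: [477.7, 215.9, 74.7]
orientation: [3.136, -0.006, 0.33]
contact_force: [1.8, -1.3, -0.4]
opening: 13.6
```

Request:
apply_moves(dp=[[0,0,-0.002],[0,0,-0.004],[0,0,-0.006],[0,0,-0.007],[0,0,-0.007]], twist=[[0,0,0],[0,0,0],[0,0,0],[0,0,0],[0,0,0]], gripper=[0,0,0,0,0])

```text
t: 7.35
position: [477.5, 215.8, 67.3]
orientation: [3.136, -0.005, 0.33]
contact_force: [1.2, -0.9, -0.7]
opening: 13.5
```

```bash
python3 bd.py c
```

```text
[477.5 215.8  67.3] [ 3.136 -0.005  0.33 ] [ 1.2 -0.9 -0.7] [-0.39 -0.26  0.01] 13.5
tcp jig [-19.2   7.5]
scene 340 pct X,Y,Z [[-58.6, -11.8, 48.9], [-49.7, 0.8, 55.6], [6.6, 7.7, 100.9], [23.9, 14.8, 105.0], [25.3, 26.9, 111.5]]
top 161 pct X,Y,Z [[-65.1, 0.5, 53.7], [-64.8, 0.8, 86.8], [-48.3, 6.1, 100.9], [-28.1, 12.7, 103.7], [22.5, 13.6, 104.4]]
```

View pics/c_c.png

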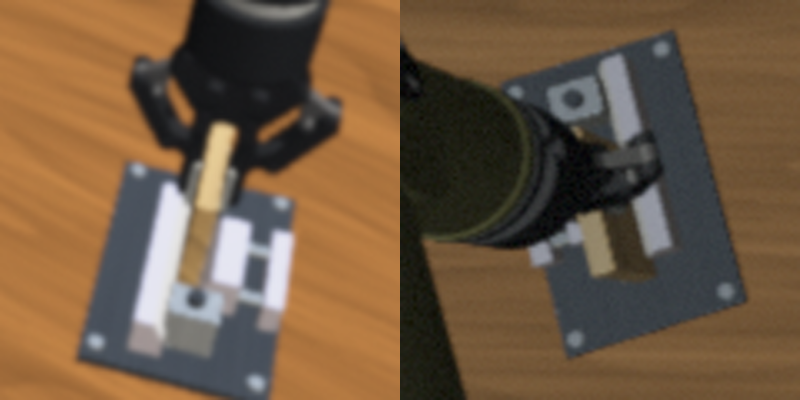

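Board sits between wall and jaw, behind the stop, with about 1–2 mm left to the floor. I'll touch the floor gently.

Request:
apply_moves(dp=[[0,0,-0.001],[0,0,-0.002],[0,0,-0.002]], twist=[[0,0,0],[0,0,0],[0,0,0]], gripper=[0,0,0])

```text
t: 7.75
position: [477.6, 215.9, 66.7]
orientation: [3.135, -0.005, 0.33]
contact_force: [-2.5, -2.9, 11.8]
opening: 13.4
```

Request:
apply_moves(dp=[[0,0,0],[0.0019,0.00065,0],[0.0038,0.0013,0],[0.0057,0.002,0],[0.0076,0.0026,0],[0.0095,0.0033,0],[0.0114,0.0039,0],[0.0123,0.0042,0]], twist=[[0,0,0],[0,0,0],[0,0,0],[0,0,0],[0,0,0],[0,0,0],[0,0,0],[0,0,0]], gripper=[0,0,0,0,0,0,0,0])

```text
t: 8.55
position: [484.1, 218.7, 68.3]
orientation: [3.132, 0.009, 0.331]
contact_force: [-22.4, -9.7, 33.8]
opening: 13.2
```

```bash
python3 bd.py d
```

```text
[484.1 218.7  68.3] [3.132 0.009 0.331] [-22.4  -9.7  33.8] [-2.37  4.98 -0.03] 13.2
tcp jig [-12.   8.]
scene 331 pct X,Y,Z [[-45.1, -0.7, 48.3], [-37.2, 1.4, 55.2], [11.7, 8.3, 101.3], [29.4, 15.4, 107.1], [30.3, 24.7, 110.4]]
top 179 pct X,Y,Z [[-62.0, 1.4, 51.4], [-61.2, 1.6, 65.7], [-45.1, 7.0, 104.8], [-21.3, 13.0, 107.9], [26.5, 14.2, 109.2]]
```

Request:
apply_moves(dp=[[0,0,0.001],[0,0,0.002],[0,0,0.002]], twist=[[0,0,0],[0,0,0],[0,0,0]], gripper=[0,0,0])

```text
t: 8.95
position: [483.2, 218.4, 69.7]
orientation: [3.132, 0.011, 0.331]
contact_force: [-3.3, -1.9, 0.8]
opening: 13.4
```

```bash
python3 bd.py e
```

```text
[483.2 218.4  69.7] [3.132 0.011 0.331] [-3.3 -1.9  0.8] [-0.51  0.6   0.06] 13.4
tcp jig [-12.9   8. ]
scene 339 pct X,Y,Z [[-46.1, -11.1, 47.8], [-38.9, 1.3, 55.2], [10.1, 8.2, 102.7], [28.7, 15.6, 109.0], [29.6, 28.0, 115.0]]
top 184 pct X,Y,Z [[-63.0, 1.3, 51.4], [-62.1, 1.7, 61.3], [-45.6, 7.1, 106.0], [-22.0, 13.4, 109.2], [28.2, 14.2, 110.2]]
```

View pics/c_e.png

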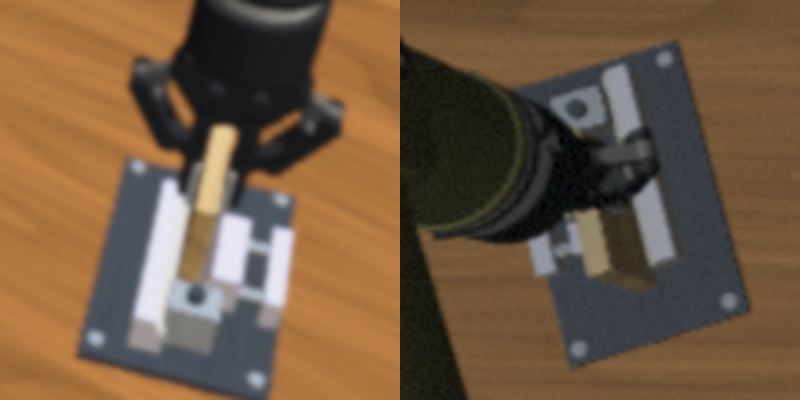

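```bash
cat > pit.py <<'E'
from h import *
th=np.radians(18.95); R=np.array([[np.cos(th),np.sin(th)],[-np.sin(th),np.cos(th)]])
for n in ('top','scene'):
  im,d=grab_frame(n); W=world(n,d); hsv=cv2.cvtColor(im,cv2.COLOR_BGR2HSV)
  L=(W[...,:2]-[498,215])@R.T; z=W[...,2];X,Y=L[...,0],L[...,1]
  w=(hsv[...,0]>8)&(hsv[...,0]<28)&(hsv[...,1]>50)&(hsv[...,2]>60)&(X>-75)&(X<55)&(Y>2)&(Y<14)&(z>80)&(z<125)
  if w.sum()<15: print(n,'few',w.sum()); continue
  x,y_=X[w],z[w]
  c=(x<-32)|(x>3)
  x,y_=x[c],y_[c]
  keep=np.ones(len(x),bool)
  for _ in range(8):
    a=np.polyfit(x[keep],y_[keep],1); r=y_-np.polyval(a,x); keep=(r>-3)&(r<4)
  print(n,keep.sum(),'pitch deg',np.degrees(a[0]).round(2),'X',x[keep].min().round(1),x[keep].max().round(1),'z at -20',np.polyval(a,-20).round(1),'z front/rear',np.polyval(a,[30,-60]).round(1))
  if n=='scene':
    f=(hsv[...,0]>8)&(hsv[...,0]<28)&(hsv[...,1]>50)&(Y>3)&(Y<13)&(X>10)&(X<60)&(z>51)&(z<98)
    if f.sum()>15:
      a=np.polyfit(z[f],X[f],1); print('front face X at z=51,98',np.polyval(a,[51,98]).round(1),f.sum(),np.degrees(np.arctan(a[0])))
E
python3 pit.py
```

```text
top 86 pitch deg -3.47 X -59.0 28.0 z at -20 105.7 z front/rear [102.7 108.1]
scene 87 pitch deg -4.93 X -49.2 31.0 z at -20 105.8 z front/rear [101.5 109.3]
front face X at z=51,98 [24.8 27.8] 73 3.622882882381369
```

Request:
apply_moves(dp=[[0,0,0.0005],[0,0,0.0005],[0,0,0.0005],[0,0,0.0005]], twist=[[0.7,-1.9,0],[1.3,-3.8,0],[1.3,-3.8,0],[1.3,-3.8,0]], gripper=[0,0,0,0])

```text
t: 9.55
position: [483.0, 218.3, 69.9]
orientation: [3.132, -0.058, 0.331]
contact_force: [-1.4, -2.5, -2.2]
opening: 13.3
```

```bash
python3 pit.py; python3 bd.py f
```

```text
top 103 pitch deg -0.43 X -61.6 26.3 z at -20 104.9 z front/rear [104.5 105.2]
scene 91 pitch deg -0.47 X -56.8 26.6 z at -20 105.6 z front/rear [105.2 106. ]
front face X at z=51,98 [25.6 25.9] 78 0.3817057653845563
[483.1 218.3  69.9] [ 3.132 -0.058  0.331] [-1.6 -1.4 -1.3] [-0.56  0.58  0.02] 13.5
tcp jig [-13.   8.]
scene 355 pct X,Y,Z [[-54.6, -10.8, 48.4], [-46.1, 1.3, 54.5], [11.8, 8.2, 104.1], [27.0, 15.4, 108.0], [28.2, 28.4, 113.3]]
top 160 pct X,Y,Z [[-61.5, 1.4, 53.0], [-61.4, 1.7, 87.4], [-44.7, 6.3, 104.6], [21.0, 13.2, 107.3], [25.2, 14.1, 108.2]]
```

Request:
apply_moves(dp=[[0.0019,0.0006,0],[0.0038,0.0013,-0.0005],[0.0057,0.002,-0.001],[0.0076,0.0026,-0.001],[0.0095,0.0033,-0.001],[0.0114,0.0039,-0.001],[0.0114,0.0039,-0.001]], twist=[[0,0,0],[0,0,0],[0,0,0],[0,0,0],[0,0,0],[0,0,0],[0,0,0]], gripper=[0,0,0,0,0,0,0])

```text
t: 10.45
position: [494.8, 222.4, 68.8]
orientation: [3.133, -0.058, 0.33]
contact_force: [-2.1, -2.7, -2.7]
opening: 13.8
```

```bash
python3 pit.py; python3 bd.py g
```

```text
top 59 pitch deg -0.73 X -49.1 39.8 z at -20 103.6 z front/rear [102.9 104.1]
scene 95 pitch deg -0.4 X -44.4 40.4 z at -20 104.4 z front/rear [104.1 104.7]
front face X at z=51,98 [38.2 38.5] 80 0.38010557356135055
[494.8 222.4  68.8] [ 3.133 -0.059  0.33 ] [-1.5 -1.6 -2.6] [-0.45  0.52  0.09] 13.7
tcp jig [-0.6  8. ]
scene 344 pct X,Y,Z [[-42.2, 0.3, 50.8], [-34.8, 1.4, 57.4], [23.3, 8.5, 103.0], [39.6, 15.3, 107.0], [40.2, 17.7, 112.2]]
top 158 pct X,Y,Z [[-49.5, 1.1, 48.0], [-49.2, 1.4, 63.2], [-32.9, 6.0, 103.4], [33.0, 12.5, 105.9], [37.9, 13.1, 106.8]]
```

Request:
apply_moves(dp=[[0.001,0.0003,-0.0003],[0.0019,0.0006,-0.0006],[0.0028,0.001,-0.0008],[0.0028,0.001,-0.0008]], twist=[[0,0,0],[0,0,0],[0,0,0],[0,0,0]], gripper=[0,0,0,0])

```text
t: 11.05
position: [497.4, 223.3, 68.2]
orientation: [3.132, -0.058, 0.331]
contact_force: [-4.9, -3.3, 2.0]
opening: 13.2
```

Request:
apply_moves(dp=[[0.0005,0.0002,0],[0.001,0.0003,0],[0.001,0.0003,0]], twist=[[0,0,0],[0,0,0],[0,0,0]], gripper=[0,0,0])

```text
t: 11.35
position: [497.4, 223.3, 68.3]
orientation: [3.132, -0.056, 0.331]
contact_force: [-6.6, -4.3, 2.9]
opening: 13.3
```

```bash
python3 pit.py; python3 bd.py h
```

```text
top 53 pitch deg -1.2 X -46.8 43.2 z at -20 102.6 z front/rear [101.6 103.4]
scene 97 pitch deg -0.57 X -43.4 42.8 z at -20 103.9 z front/rear [103.4 104.3]
front face X at z=51,98 [40.8 41.3] 82 0.6613205510512222
[497.4 223.3  68.2] [ 3.132 -0.056  0.331] [-6.3 -3.4  3.8] [-0.79  1.34  0.04] 13.2
tcp jig [2.1 8. ]
scene 335 pct X,Y,Z [[-39.7, 0.7, 52.6], [-31.3, 1.4, 59.6], [25.2, 8.4, 102.5], [42.5, 15.2, 106.5], [43.1, 16.6, 108.5]]
top 153 pct X,Y,Z [[-46.5, 1.2, 49.8], [-46.4, 1.7, 65.3], [-30.0, 6.1, 102.7], [35.4, 12.1, 105.3], [40.1, 13.0, 106.0]]
```

View pics/c_h.png

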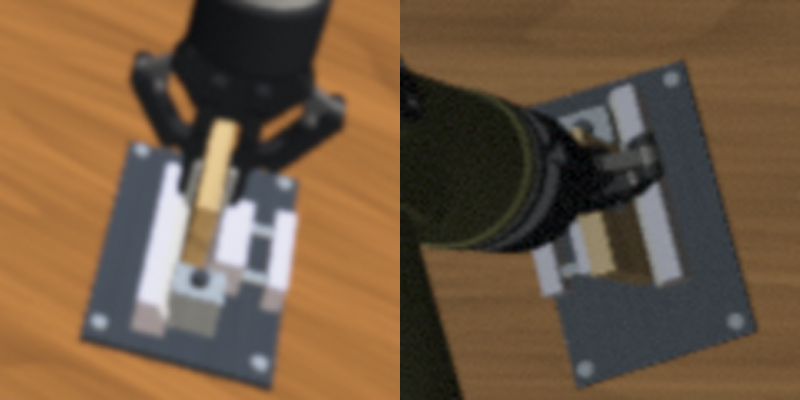

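Request:
apply_moves(dp=[[0.0002,0.0001,-0.0005],[0.0002,0.0001,-0.001],[0.0002,0.0001,-0.0015],[0.0002,0.0001,-0.0015]], twist=[[0.3,-0.8,0],[0.3,-0.8,0],[0.3,-0.8,0],[0.3,-0.8,0]], gripper=[0,0,0,0])

```text
t: 11.95
position: [497.1, 223.2, 67.3]
orientation: [3.131, -0.069, 0.331]
contact_force: [-6.3, -3.7, 6.4]
opening: 13.5
```

```bash
python3 pit.py; python3 bd.py i
```

```text
top 54 pitch deg 1.51 X -47.0 40.3 z at -20 102.4 z front/rear [103.7 101.3]
scene 100 pitch deg -0.17 X -43.8 42.0 z at -20 102.8 z front/rear [102.7 103. ]
front face X at z=51,98 [41.1 40.4] 80 -0.886104277553961
[497.1 223.2  67.3] [ 3.131 -0.069  0.331] [-6.4 -3.5  4.9] [-0.93  1.46  0.03] 13.6
tcp jig [1.8 8.1]
scene 333 pct X,Y,Z [[-41.6, 0.8, 53.1], [-32.5, 1.5, 57.9], [24.8, 8.4, 101.7], [41.9, 15.3, 105.2], [42.8, 17.0, 112.6]]
top 154 pct X,Y,Z [[-46.9, 1.4, 53.5], [-46.7, 1.8, 88.4], [-29.0, 6.0, 101.7], [36.6, 12.6, 104.2], [40.5, 13.3, 104.7]]
```

Request:
apply_moves(dp=[[0.0003,0.0001,-0.0005],[0.0003,0.0001,-0.001],[0.0003,0.0001,-0.001]], twist=[[0,0,0],[0,0,0],[0,0,0]], gripper=[0,0,0])

```text
t: 12.45
position: [497.1, 223.3, 67.0]
orientation: [3.131, -0.068, 0.331]
contact_force: [-6.1, -3.0, 6.0]
opening: 13.0
```

Request:
apply_moves(dp=[[0.0002,0.0001,-0.0007],[0.0004,0.0001,-0.0014],[0.0004,0.0001,-0.0014],[0.0004,0.0001,-0.0014]], twist=[[0,0,0],[0,0,0],[0,0,0],[0,0,0]], gripper=[0,0,0,0])

```text
t: 12.85
position: [497.2, 223.3, 66.3]
orientation: [3.13, -0.067, 0.331]
contact_force: [-6.0, -4.7, 6.3]
opening: 13.5
```

```bash
python3 pit.py
```

```text
top 55 pitch deg -0.31 X -46.6 42.0 z at -20 100.8 z front/rear [100.6 101.1]
scene 96 pitch deg -0.15 X -41.2 41.9 z at -20 101.9 z front/rear [101.8 102. ]
front face X at z=51,98 [40.7 41. ] 81 0.37734018552874904
```

Request:
apply_moves(dp=[[0.0003,0.0001,-0.0007],[0.0003,0.0001,-0.0014],[0.0003,0.0001,-0.0014],[0.0003,0.0001,-0.0014]], twist=[[0,0,0],[0,0,0],[0,0,0],[0,0,0]], gripper=[0,0,0,0])

```text
t: 13.35
position: [497.2, 223.4, 66.0]
orientation: [3.129, -0.067, 0.331]
contact_force: [-6.5, -4.6, 8.4]
opening: 13.6
```

```bash
python3 pit.py;python3 bd.py j
```

```text
top 55 pitch deg -0.78 X -46.7 41.3 z at -20 100.7 z front/rear [100.  101.2]
scene 94 pitch deg -0.38 X -41.3 42.2 z at -20 101.4 z front/rear [101.  101.6]
front face X at z=51,98 [40.6 40.8] 79 0.2975917320832191
[497.2 223.3  66. ] [ 3.129 -0.067  0.331] [-6.9 -4.5  9. ] [-1.04  1.67  0.06] 13.4
tcp jig [1.9 8.2]
scene 326 pct X,Y,Z [[-38.5, 1.1, 53.2], [-32.6, 1.7, 59.3], [24.6, 8.5, 100.5], [42.3, 15.3, 103.9], [43.3, 17.2, 108.4]]
top 155 pct X,Y,Z [[-46.6, 1.6, 53.3], [-46.4, 1.9, 87.2], [-28.7, 6.3, 100.5], [37.9, 12.7, 103.1], [40.9, 13.9, 103.8]]
```

Request:
apply_moves(dp=[[0.0003,0.0001,-0.0008],[0.0003,0.0001,-0.0016],[0.0003,0.0001,-0.0016],[0.0003,0.0001,-0.0016]], twist=[[0,0,0],[0,0,0],[0,0,0],[0,0,0]], gripper=[0,0,0,0])

```text
t: 13.95
position: [497.2, 223.4, 66.0]
orientation: [3.128, -0.066, 0.331]
contact_force: [-9.0, -6.4, 12.3]
opening: 13.4
```

Request:
apply_moves(dp=[[0,0,0],[0,0,0],[0,0,0],[0,0,0],[0,0,0],[0,0,0]], twist=[[0,0,0],[0,0,0],[0,0,0],[0,0,0],[0,0,0],[0,0,0]], gripper=[0.1,0.3,0.4,0.5,0.5,0.5])

```text
t: 14.55
position: [497.5, 223.6, 66.1]
orientation: [3.128, -0.066, 0.331]
contact_force: [0.3, -0.4, -0.0]
opening: 42.8
```

```bash
python3 pit.py;python3 bd.py k
```

```text
top 49 pitch deg 0.04 X -46.4 41.4 z at -20 101.0 z front/rear [101.1 101. ]
scene 94 pitch deg -0.42 X -41.5 41.2 z at -20 101.8 z front/rear [101.4 102.1]
front face X at z=51,98 [40.8 40.7] 84 -0.22613595465008457
[497.3 223.5  66. ] [ 3.128 -0.066  0.331] [ 0.1 -0.1 -0.2] [ 0.02  0.09 -0.02] 42.5
tcp jig [2.1 8.3]
scene 324 pct X,Y,Z [[-42.0, 0.7, 52.6], [-35.4, 0.8, 57.3], [23.9, 7.4, 100.3], [42.0, 14.1, 103.9], [42.9, 26.9, 105.9]]
top 163 pct X,Y,Z [[-47.0, 0.3, 50.9], [-46.6, 0.7, 81.1], [-28.3, 5.1, 100.6], [37.8, 10.8, 102.9], [41.0, 12.1, 103.8]]
```

View pics/c_k.png

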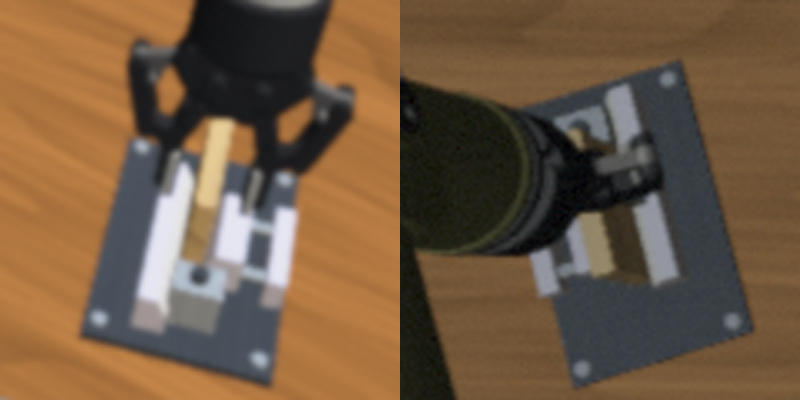

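Request:
apply_moves(dp=[[0,0,0.02],[0,0,0.05],[0,0,0.09],[0,0,0.13],[0,-0.04,0.16],[0,-0.09,0.16],[0,-0.14,0.16],[0,-0.18,0.16]], twist=[[0,0,0],[0,0,0],[0,0,0],[0,0,0],[-1.3,3.8,0],[-1.3,3.8,0],[-1.3,3.8,0],[-1.3,3.8,0]], gripper=[0.5,0.5,0.5,0.5,0.5,0.5,0.5,0.5])

```text
t: 15.55
position: [497.2, 40.3, 226.3]
orientation: [3.126, 0.004, 0.329]
contact_force: [-0.1, -0.9, 0.8]
opening: 43.1
```

```bash
cat > fin.py <<'E'
from h import *
th=np.radians(18.95); R=np.array([[np.cos(th),np.sin(th)],[-np.sin(th),np.cos(th)]])
A=[]
for n in ('scene','top'):
  im,d=grab_frame(n); W=world(n,d)
  u,v=[int(a) for a in proj(n,[498,222,60])]
  A.append(cv2.resize(im[v-50:v+50,u-50:u+50],(400,400),interpolation=cv2.INTER_CUBIC))
  L=(W[...,:2]-[498,215])@R.T; z=W[...,2];X,Y=L[...,0],L[...,1]
  m=(abs(X)<70)&(Y>-5)&(Y<20)&(z>95)&(z<110)
  if m.sum()>20:
    P=L[m]; r=cv2.minAreaRect(P.astype(np.float32)); print(n,'board',np.round(r[0],1),np.round(r[1],1),round(r[2],1),'X',np.percentile(P[:,0],[1,99]).round(1),'zmed',np.median(z[m]).round(1))
  for nm,mm in (('stop',(z>46)&(z<52)&(Y>16)&(Y<30)&(X>25)&(X<90)),('jawback',(z>38)&(z<47)&(abs(X)<25)&(Y>12)&(Y<36))):
    if mm.sum()>5: print(n,nm,'X',np.percentile(X[mm],[1,99]).round(1),'Y',np.percentile(Y[mm],[1,50,99]).round(1))
  m=(abs(X)<25)&(z>32.5)&(z<41)&(Y>5)&(Y<26); 
  if m.sum()>5: print(n,'jaw y0',(np.median(Y[m]-8*(z[m]-30)/14)).round(2),m.sum())
  for cx,cy in ((508.5,-219),(510.5,-287.5)):
    m=(abs(W[...,0]-cx)<60)&(abs(W[...,1]-cy)<25)&(z>80)
    print(n,cy,np.median(W[m],0).round(1))
  W0=world(n,np.load(n+'0.npy'));
cv2.imwrite('pics/fin.png',np.hstack(A)); cv2.imwrite('pics/finscene.png',grab_frame('scene')[0])
E
python3 fin.py
```

```text
scene board [-2.7  7.7] [91.1 13.9] 0.0 X [-46.7  41.4] zmed 101.5
scene stop X [42.6 66.6] Y [16.5 23.8 29.6]
scene jawback X [-24.2  24.7] Y [19.3 27.5 35.5]
scene jaw y0 14.83 32
scene -219 [ 513.6 -215.3   90.1]
scene -287.5 [ 513.9 -284.9   89.6]
top -219 [ 508.1 -218.1   90.9]
top -287.5 [ 509.9 -286.1   90.5]
```

View pics/fin.png

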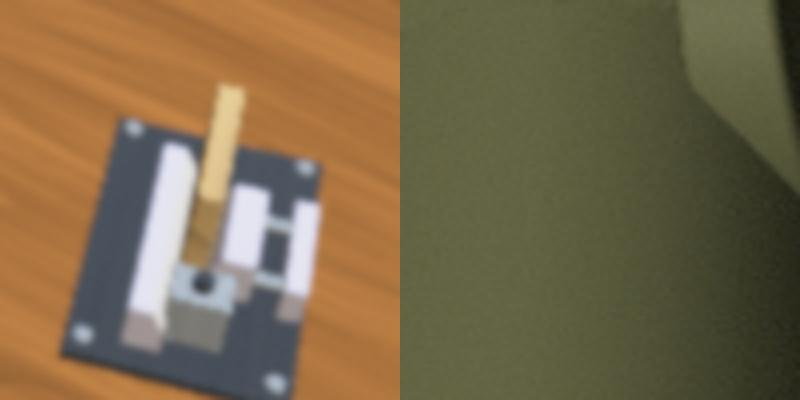

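Request:
apply_moves(dp=[[0,-0.05,0.03],[0,-0.1,0.03],[0,-0.15,0.03],[0,-0.2,0.03],[0,-0.25,0.03],[0,-0.3,0.03],[0,-0.35,0.03],[0,-0.4,0.03]], twist=[[0,0,0],[0,0,0],[0,0,0],[0,0,0],[0,0,0],[0,0,0],[0,0,0],[0,0,0]], gripper=[0.5,0.5,0.5,0.5,0.5,0.5,0.5,0.5])

```text
t: 16.5
position: [498.5, -350.1, 255.9]
orientation: [3.127, 0.004, 0.327]
contact_force: [1.1, 0.4, 1.0]
opening: 42.8
```

```bash
python3 fin.py
```

```text
scene board [-2.9  7.7] [92.3 13.9] 0.1 X [-46.9  42.5] zmed 101.4
scene stop X [41.  66.6] Y [17.1 24.  29.7]
scene jawback X [-24.9  24.7] Y [18.5 27.1 35.9]
scene jaw y0 14.67 36
scene -219 [ 513.  -215.4   90.5]
scene -287.5 [ 493.4 -302.5  358.1]
top board [-1.9  7.7] [15.1 89.8] 90.0 X [-46.7  41.9] zmed 100.9
top stop X [59.1 68.3] Y [16.5 24.4 29.8]
top jawback X [-23.7  23.6] Y [33.1 34.7 35.8]
top -219 [ 508.3 -218.1   90.9]
top -287.5 [ 483.5 -294.   309.5]
```

View pics/fin.png

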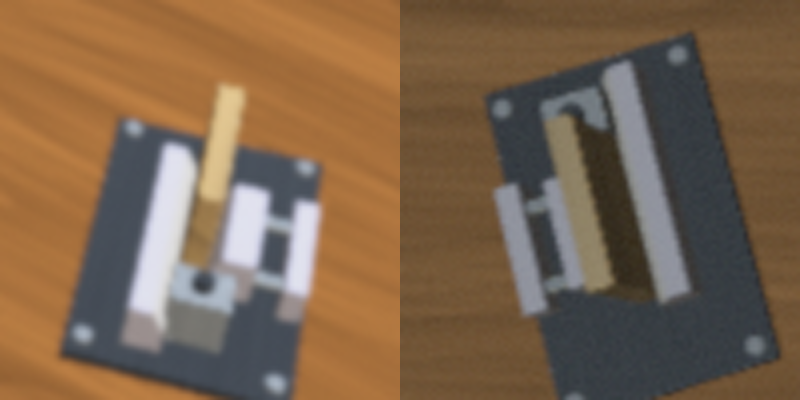

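```bash
python3 -c "
from rig import job_done,telemetry
print(telemetry.read_state()['t']); print(job_done())"
```

```text
16.65
the job is handed in; nothing more can be done
None
```

I found the 14 mm board, put it in the jig down to the slot floor and against the end stop, and let go. The job was handed in at 16.7 s; no verdict was given.

**Finding the board:** The depth pictures put the three boards at about 14, 17 and 12 mm. I pinched only the 14 mm candidate, the one at world y = -149 mm. The gripper read 13.2–14.0 mm, so I did not pinch the other two.

**First slide jammed:** I slid the board while it was pressed on the slot floor. It pitched about 4° nose-down, and the tool force reached roughly 34 N vertical and 24 N along the slot. That is under the limits of 45 N for the jig and 35 N for the stop, but not as gentle as intended. I levelled the board, slid it slightly lifted up to the stop, then set it down. The last pushes were about 11 N on the stop and 12 N on the floor.

**Last checks, with the arm clear of the jig:**

| Check | Reading |
|---|---|
| Board top height | 101–101.5 mm, expected about 101.2 mm if standing on the floor |
| Board pitch and alignment along the slot | both within about 0.5° |
| Board front to stop face | 0–1 mm by both cameras; the board also stopped moving as the push force rose |
| Jaw opening | about 3.5–3.8 mm, scene camera only |
| Other two boards | standing in the rack, but in the very last pictures the arm hid the one at y = -287 mm, last seen standing one picture earlier |

I did not measure the last, the tin or the hammer again at the end; the arm's path stayed clear of them.

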